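# Free the bench scale with the knob under its edge and load the solid roller

### The arm

A 7-joint arm with a two-finger parallel gripper is mounted at the origin on a cart in front of the work surface, level with it; the furniture and walls round the work are solid. World frame = base frame: x ahead of the robot, y to its left, z up, the work surface at z = 0. Lengths are in m, angles in rad, forces in N, time in s.
With the tool pointing down it reaches from about 0.35 to 0.9 m from the base axis. Payload 8.1 kg.
Tool frame: the origin (TCP) lies at the very end of the fingers, on their centre line; the grasp point (between the pads) lies 19 mm behind it (arm.tcp_to_grasp is the distance from the TCP to the grasp point, in m); z points along the fingers, y is the line along which they close (so a half turn about z gives the same grasp; the last joint's range is limited). The gripper opens to 92 mm and grips with 3 to 60 N. Pads are 19 mm wide; open, the fingers measure 130 mm over their backs; the gripper's body (75 mm by 190 mm) begins 47 mm behind the grasp point.
Start: joints at [1.005, 0.434, 0.025, 1.573, -0.012, 1.134, -0.075], TCP at [0.279, -0.559, 0.227] pointing down, gripper open.
Joint ranges: [-2.62, 2.62], [-0.44, 2.09], [-1.27, 1.32], [0.08, 2.57], [-1.32, 4.46], [0.12, 2], [-2.74, 2.74]. Speed limits (rad/s): [2.22, 2.22, 3.01, 3.01, 3.14, 3.14, 3.14].

### API

Orientations are given as a rotation vector (axis times angle).
In Python, from cell import arm, get_image, observe gives the robot as it stands (arm), with the cameras as plain functions and the readings as plain functions.
- The arm moves only by the shell command python3 nudge.py 'ROWS' [FORCE]. ROWS is a JSON list of rows, 1 to 10 of them, each an object with the fields pos (a list: dx, dy, dz in a scale on which 1.0 is 0.4 m), rz (a turn about the tool's z in a scale on which 1.0 is pi rad), aperture (the opening from 0.0 (shut) to 1.0 (fully open)); a field left out counts as zero (the opening has to be given); each row shifts and turns the commanded pose from where the row before left it, along the tool's axes as they then stand; what a row does not reach is not made up. A row lasts 1/10 s, in which the tool goes at most 0.05 m and 0.15 rad, less where a joint would pass 70% of its speed; a pose out of reach is approached as far as the arm can. The fingers move at their own pace and stop on an object; FORCE is the grip in N (left out, the last holds). Time passes only in rows, so rows that do not move let the fingers close. It prints the time, the measured TCP pose, the force, the opening and the grip force at its end. Shift and turn numbers lie between -1 and 1, and a call with a number outside is refused. Input that does not fit is refused with a message, and nothing moves.
- observe(): the state, without advancing time (a new reading comes with each control period).
- get_image(name): name is "scene" or "top" or "wrist"; returns a dict with "image" (420x560x3 uint8, blue, green, red), "fx", "fy", "cx", "cy" (pixels), "cam_to_world" (4x4, takes a point from camera to world coordinates); the wrist camera has in their place "mount" (4x4, takes a point from camera to tool coordinates, whose origin is the TCP and whose axes are the flange's). Camera axes: x right, y down, z forward; pixel columns grow to the right and rows downward; lengths in m; the calibration is good to about 2 mm. A picture is of the moment at which its call begins: read the wrist's pose just before it. There is no depth.
- arm.sign_off(): hands the job in; it is judged then, once.
The state is a dict: "clock": time; "joints": joint angles; "dq": joint speeds; "joint_efforts": joint torques, N m; "position": TCP position; "ee_rot": TCP orientation; "force": force on the tool from outside, world axes, zero at the start; "ft_torque": the same for the moment, N m; "width": opening from 0.0 (shut) to 1.0 (fully open); "gripper_force": force on a finger pad.
Only numpy, scipy, OpenCV 4.12 (cv2) and the standard library are available. Lean on these libraries where they do the work, as an engineer would, in place of code of your own. Each camera call takes 0.05 s, during which the arm holds its last target. There are 200 camera calls.

### The job

Free the bench scale: turn the red paddle of the knob under its front overhang all the way round to its other stop, so that the yellow transit stop on top swings off the pan (turn it only by the knob, nothing may push the yellow arm). Then find by lifting which of the two look-alike blue rollers is the solid, heavy one and lay it gently, without a drop, along the cradle of the pan, about in the middle; the light hollow one must lie in a cradle of the wooden rack at the end. Leave the green tin and the cream tape roll alone.

Things in the scene. Friction and masses are not known exactly. Their poses are not given: they have to be found in the camera images.
- scale: White and grey bench scale, fixed. Origin on the bench (z = 0) below the middle of the platform's front edge; x to the back of the scale, y to its left. Platform: plate 24 mm thick, underside 100 mm, top 124 mm above the bench, x 0 to 195 mm, y -75 to +75 mm. A pedestal carries it from x = 100 mm back; the front 100 mm overhangs with only the knob beneath.
- lock_knob (a joint): Knob under the overhang, 0 to 1.6 rad, hard stops, starts at 0 to 0.12 (locked), stays where left (about 2.5 N at the paddle). Upright axis at x = 48 mm, y = 0 of the scale. At 0 the paddle points front left (scale direction -0.71, 0.71), hidden under the plate; the joint grows as it sweeps over the front to the right (anticlockwise from above); at 1.6 (free) it points front right (-0.68, -0.73).
- paddle (a point): Point in the red paddle, 48 mm from the knob's axis, 63 mm above the bench; turns with the knob. The paddle is 14 mm thick, stands out level from the black hub (radius 21 mm), ends 60 mm from the axis, and is 46 to 80 mm above the bench.
- stop_tip (a point): Tip of the yellow transit stop, a flat arm 18 mm wide, 7 mm thick, fixed on the knob's shaft above the platform, 151 to 158 mm above the bench, reaching 102 mm from the axis and 10 mm the other way. At knob angle 0 it lies over the pan, pointing to the back; at 1.6 it points to the scale's left, clear of the pan. Nothing may push it.
- pan (a joint): How far the sprung weighing pan has sunk, in m: 0 empty, about 0.003 under the hollow roller, 0.008 to 0.0115 under the solid one, 0.018 on its bottom stop (damped spring, 500 N/m).
- pan_center (a point): Centre of the pan (steel plate 116 x 100 mm), at x = 122 mm of the scale, 141 mm above the bench when empty, level with the axes of its two black cradle bars, 5 mm above the plate. The bars (radius 5 mm, 100 mm long plus round ends) run along the scale's x at y = -16 and +16 mm; a roller lying on them has its axis 19 mm above this point. Tall pails stand behind.
- rack: Wooden rack block 90 (x) x 150 (y) x 40 mm, fixed, origin in the middle of its underside. On top two cradles, each of two aluminium bars along x (radius 5 mm, axes 44 mm above the bench), 16 mm either side of the cradle's middle line; the middle lines are at y = +45 and -45 mm.
- slot_left (a point): Centre of the rack's left cradle (y = +45 mm) at the height of a lying roller's axis, 63 mm above the bench.
- slot_right (a point): Centre of the rack's right cradle (y = -45 mm), likewise.
- roller_a: Blue roller with thin steel bands, diameter 40 mm, length 100 mm, origin in its centre, x along its axis. Lies in a cradle of the rack along the rack's x. One of the two rollers is solid, 0.42 to 0.58 kg, the other hollow with closed ends, 0.12 to 0.18 kg; they look alike, and which lies left varies.
- roller_b: The other blue roller, same size and look.
- flux_tin: Round green tin, 57 mm across, 22 mm high, origin in the middle of its underside. Leave alone.
- cream_tape: Cream tape roll, 80 mm across, 19 mm high, lying flat, origin in the middle of its underside. Leave alone.

How it is judged:
By the outcome, as a careful person would: the job done as asked, in the order asked, and still so for the second after the job is handed in, with the robot touching nothing.
It also fails if it takes over 72 s, if anything falls off the work surface, if the arm or the gripper's body presses on something with over 40 N, if the wrist force passes 120 N, or if a joint passes its speed limit or range.

## Working session

There is one attempt and no reset: what is moved stays moved. The work goes in short steps, Python scripts to look and compute and a shell command to move; the robot and the scene stay as the last step left them, time stands still between calls to the robot, and variables do not carry over. Pictures are saved under pics/ and viewed, at most 10 in all, crops included, and the job is handed in when it is done.

```bash
ls; mkdir -p pics; cat > h.py <<'E'
import numpy as np,cv2
from cell import arm, get_image, observe
from scipy.spatial.transform import Rotation as R
def shot(n,f):
    d=get_image(n); cv2.imwrite('pics/'+f,d['image']); np.save('pics/'+f+'.npy',{k:d[k] for k in d if k!='image'},allow_pickle=True); return d
def w(d,u,v,z,T=None):
    T=d['cam_to_world'] if T is None else T
    T=np.array(T); r=T[:3,:3]@np.array([(u-d['cx'])/d['fx'],(v-d['cy'])/d['fy'],1]); o=T[:3,3]
    return o+r*(z-o[2])/r[2]
def load(f): return np.load('pics/'+f+'.npy',allow_pickle=True).item()
def px(d,p):
    T=np.linalg.inv(np.array(d['cam_to_world'])); q=T[:3,:3]@np.array(p)+T[:3,3]
    return np.array([d['fx']*q[0]/q[2]+d['cx'],d['fy']*q[1]/q[2]+d['cy']])
E
python3 - <<'E'
from h import *
s=observe(); print(s['clock'],s['position'],s['ee_rot'],s['width'],s['force'],R.from_rotvec(s['ee_rot']).as_matrix().round(3),arm.tcp_to_grasp)
for n in('scene','top'):
    d=shot(n,n+'0.png'); print(n,np.round(d['cam_to_world'],3),d['fx'])
E
```

```text
cell.py
nudge.py
pics
0.0 [ 0.2787621  -0.55880414  0.22594197] [-3.05639074e+00 -7.20098372e-01  7.63827023e-04] 1.0013591435289597 [-0.11483067  0.94993476 -0.39164979] [[ 0.895  0.446 -0.001]
 [ 0.446 -0.895  0.001]
 [-0.    -0.002 -1.   ]] 0.0188
scene [[-0.845 -0.416  0.336  0.246]
 [-0.534  0.675 -0.509  0.414]
 [-0.015 -0.609 -0.793  0.813]
 [ 0.     0.     0.     1.   ]] 407.1844699637746
top [[ 0.026 -0.999  0.045  0.497]
 [-1.    -0.026 -0.006 -0.061]
 [ 0.007 -0.044 -0.999  0.964]
 [ 0.     0.     0.     1.   ]] 387.7307285770063
```

View pics/scene0.png

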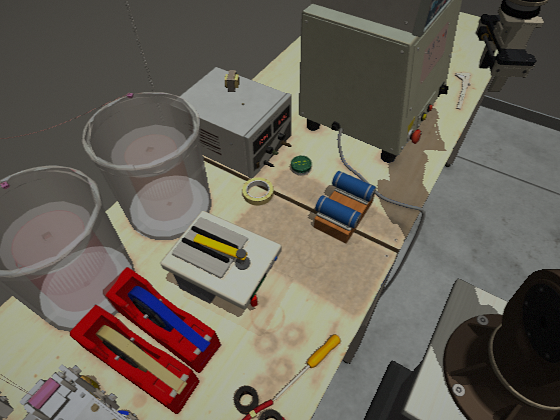

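View pics/top0.png

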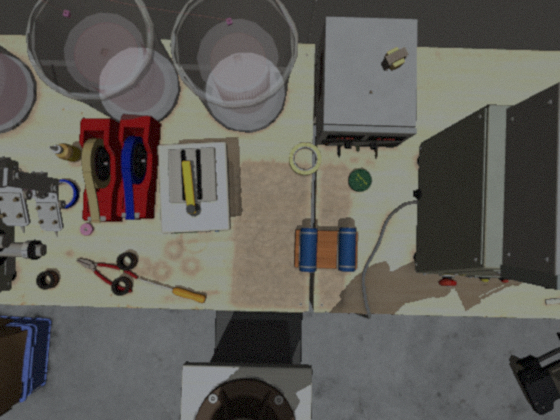

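The top view shows the scale at about (160–229, 142–232) with the yellow arm pointing back from (193, 210). The rack is at (294–356, 226–271) with the rollers at columns 308 and 347. I'll enlarge both.

```bash
python3 - <<'E'
from h import *
a=cv2.imread('pics/top0.png'); b=cv2.imread('pics/scene0.png')
c=cv2.resize(a[135:240,150:250],None,fx=4,fy=4,interpolation=2)
e=cv2.resize(a[215:320-40,285:365],None,fx=5,fy=5,interpolation=2)
o=np.zeros((420,800,3),np.uint8); o[:420,:400]=c; o[:325,400:800]=e
cv2.imwrite('pics/c1.png',o)
cv2.imwrite('pics/c2.png',cv2.resize(b[165:315,155:385][:,:],None,fx=3.4,fy=3.4,interpolation=2))
E
```

```text
(no output)
```

View pics/c1.png

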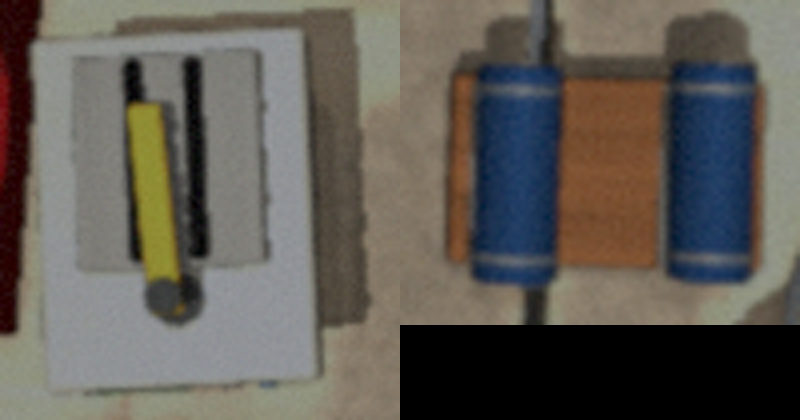

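View pics/c2.png

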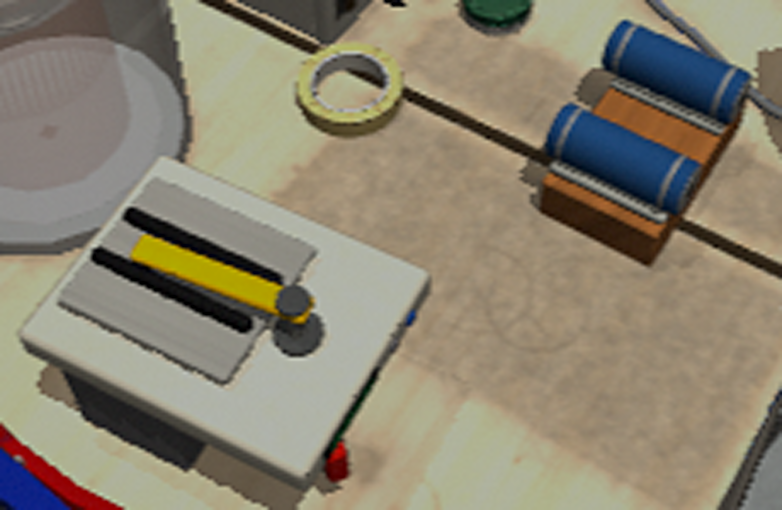

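```bash
cat >> h.py <<'E'
def fit(model,world):
    m=np.array(model)[:,:2];W=np.array(world)[:,:2];a=m-m.mean(0);b=W-W.mean(0)
    t=np.arctan2((a[:,0]*b[:,1]-a[:,1]*b[:,0]).sum(),(a*b).sum()); M=np.array([[np.cos(t),-np.sin(t)],[np.sin(t),np.cos(t)]])
    return t,W.mean(0)-M@m.mean(0),M
E
python3 - <<'E'
from h import *
d=load('top0.png')
f=lambda u,v,s,ox,oy,z: w(d,(u+.5)/s-.5+ox,(v+.5)/s-.5+oy,z)
W=[f(u,v,4,150,135,.124) for u,v in[(32,42),(303,28),(320,377),(49,390)]]
m=np.array([(.195,.075),(.195,-.075),(0,-.075),(0,.075)])
t,o,M=fit(m,W); print('scale',t,o,((m@M.T+o)-np.array(W)[:,:2]).round(4).tolist())
for n,p in dict(knob=(.048,0),pan=(.122,0),pad0=(.048-.034,.034),pad1=(.048-.033,-.035)).items(): print(n,M@p+o)
for c in([(478,66),(562,68),(553,284),(470,281)],[(670,62),(755,64),(752,281),(667,281)]):
    P=np.array([f(u-400,v,5,285,215,.066) for u,v in c])[:,:2]; print(P.mean(0), (P[0]+P[1]-P[2]-P[3])/2)
P=np.array([f(u-400,v,5,285,215,.04) for u,v in[(452,75),(765,85),(757,265),(447,262)]])[:,:2];print('rack',P)
s=load('scene0.png')
Z=3.4;q=[(163,157),(430,277),(308,483),(22,338)]
W2=[w(s,u/Z+155,v/Z+165,.124) for u,v in q]
m2=np.array([(.195,-.075),(0,-.075),(0,.075),(.195,.075)])
print('scene scale',fit(m2,W2)[:2])
for p in m2@M.T+o: print(((px(s,[*p,.124])-[155,165])*Z).round(0))
print('red tip', w(s,338/Z+155,462/Z+165,.063), M.T@(w(s,338/Z+155,462/Z+165,.063)[:2]-o))
E
```

```text
scale 0.08144425575315999 [0.47767714 0.11089208] [[0.0023, 0.0011], [0.0027, -0.0012], [-0.0018, -0.0018], [-0.0032, 0.0019]]
knob [0.52551803 0.11479709]
pan [0.59927274 0.1208173 ]
pad0 [0.48886469 0.14591834]
pad1 [0.49547481 0.07722841]
[ 0.44198228 -0.13681354] [ 0.09917318 -0.00167725]
[ 0.44555935 -0.22700305] [0.10035417 0.00043995]
rack [[ 0.48677218 -0.10758254]
 [ 0.48588862 -0.25680523]
 [ 0.40055389 -0.25445198]
 [ 0.39825143 -0.10734909]]
scene scale (np.float64(0.07763760482879939), array([0.47279905, 0.11511875]))
[160. 148.]
[434. 266.]
[306. 476.]
[ 13. 331.]
red tip [0.48066279 0.14796337 0.063     ] [0.00599166 0.03670551]
```

```bash
python3 - <<'E'
from h import *
s=load('scene0.png'); Z=3.4
o=np.array([.475,.113]);t=.08;M=np.array([[np.cos(t),-np.sin(t)],[np.sin(t),np.cos(t)]])
for q in(0,.12):
  a=np.pi*.75+q; dd=np.array([np.cos(a),np.sin(a)]);p=np.array([-dd[1],dd[0]])
  for z in(.046,.08): print(q,z,[((px(s,[*(M@(np.array([.048,0])+.06*dd+k*.007*p)+o),z])-[155,165])*Z).round(0).tolist() for k in(1,-1)])
print('edge low',[((px(s,[*(M@np.array([0,y])+o),.1])-[155,165])*Z).round(0).tolist() for y in(.05,.03)])
wd=shot('wrist','w0.png');print(np.round(wd['mount'],3),wd['fx'],wd['cx'],wd['cy'])
b=cv2.imread('pics/scene0.png');
o=np.zeros((420,800,3),np.uint8);o[:420,:560]=wd['image'];o[:360,560:]=cv2.resize(b[255:315,235:275],None,fx=6,fy=6,interpolation=2);
cv2.imwrite('pics/c3.png',o)
E
```

```text
0 0.046 [[349.0, 484.0], [326.0, 491.0]]
0 0.08 [[345.0, 459.0], [322.0, 466.0]]
0.12 0.046 [[360.0, 479.0], [338.0, 488.0]]
0.12 0.08 [[357.0, 454.0], [334.0, 463.0]]
edge low [[333.0, 463.0], [351.0, 433.0]]
[[ 0.001 -0.969 -0.248  0.066]
 [ 1.     0.001  0.     0.001]
 [ 0.    -0.248  0.969 -0.157]
 [ 0.     0.     0.     1.   ]] 374.1280912540453 277.1532785829269 214.22932503577775
```

View pics/c3.png

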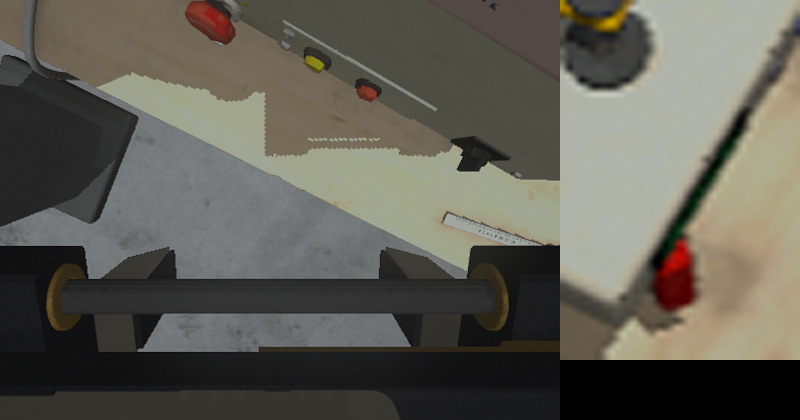

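The wrist view shows wedge-shaped fingers, with tips at about (175, 248) and (380, 248). In the scene crop a red paddle corner shows at the plate's front edge near (675, 275), so the knob is close to 0. Next I'll look at the scale from above with the wrist camera.

Careful with the scale: shifts go in shares of 0.4 m and turns go in shares of pi rad. That gives: -0.037 m / 0.4 = -0.0925, 0.029 m / 0.4 = 0.0725.

```bash
cat >> h.py <<'E'
def to(p,yaw=None,s=None):
    s=s or observe(); M=R.from_rotvec(s['ee_rot']).as_matrix(); y=np.arctan2(M[1,0],M[0,0])
    print('tool delta',(M.T@(np.array(p)-s['position'])).round(4),'turn',None if yaw is None else round(-(yaw-y),4),'clock',s['clock'],'F',np.round(s['force'],1))
E
python3 nudge.py '[{"pos": [0.0725,-0.0925,-0.03],"aperture": 1},{"pos": [0.0725,-0.0925,-0.03],"aperture": 1},{"pos": [0.0725,-0.0925,-0.03],"aperture": 1},{"pos": [0.0725,-0.0925,-0.03],"aperture": 1},{"pos": [0.0725,-0.0925,-0.03],"aperture": 1},{"pos": [0.0725,-0.0925,-0.03],"aperture": 1},{"pos": [0.0725,-0.0925,-0.03],"aperture": 1},{"pos": [0.0725,-0.0925,-0.03],"aperture": 1}]'
python3 nudge.py '[{"pos": [0.0725,-0.0925,0],"aperture": 1},{"pos": [0.0725,-0.0925,0],"aperture": 1},{"pos": [0.0725,-0.0925,0],"aperture": 1},{"pos": [0.0725,-0.0925,0],"aperture": 0.6},{"pos": [0.0725,-0.0925,0],"aperture": 0.6},{"pos": [0.0725,-0.0925,0],"aperture": 0.6},{"rz": 0.0414,"aperture": 0.6},{"rz": 0.0414,"aperture": 0.6},{"rz": 0.0382,"aperture": 0.6},{"aperture": 0.6}]'
python3 - <<'E'
from h import *
to([.40,.11,.32],.08)
E
```

```text
clock: 0.95
position: [0.3543, -0.1889, 0.3232]
ee_rot: [3.057, 0.72, 0.0]
force: [1.2, -0.3, 0.4]
width: 0.999
gripper_force: 0.0
clock: 1.95
position: [0.4109, 0.0855, 0.3225]
ee_rot: [3.139, 0.127, -0.001]
force: [0.4, -0.7, 1.2]
width: 0.601
gripper_force: 0.0
tool delta [-0.0089 -0.0253  0.0025] turn 0.0011 clock 1.95 F [ 0.4 -0.7  1.2]
```

To row units: 0.04 m / 0.4 = 0.1, -0.01 m / 0.4 = -0.025.

```bash

python3 nudge.py '[{"pos": [0.1,-0.025,0],"aperture": 0.6},{"pos": [0.1,-0.025,0],"aperture": 0.6},{"aperture": 0.6},{"aperture": 0.6}]' | head -2
python3 - <<'E'
from h import *
s=observe(); print(s['position'],s['joints'].round(2))
d=shot('wrist','w1.png'); M=np.eye(4);M[:3,:3]=R.from_rotvec(s['ee_rot']).as_matrix();M[:3,3]=s['position']
d.pop('image');d['cam_to_world']=M@np.array(d['mount']);np.save('pics/w1.png.npy',d,allow_pickle=True)
cv2.imwrite('pics/w1b.png',cv2.resize(cv2.imread('pics/w1.png'),(800,600),interpolation=2))
E
```

```text
clock: 2.35
position: [0.4892, 0.1122, 0.3219]
[0.4892447  0.11221311 0.3219304 ] [ 0.13  0.22 -0.56  1.68  0.12  1.28 -1.94]
```

View pics/w1b.png

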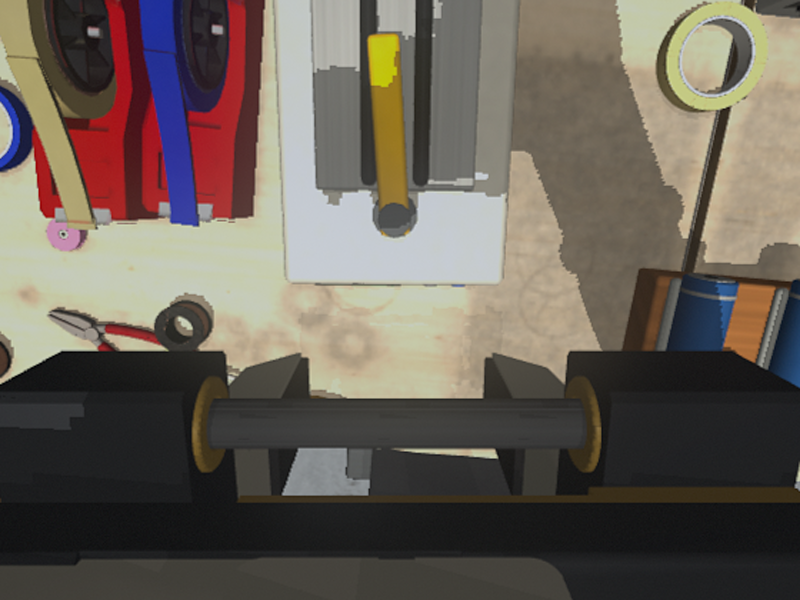

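In the enlarged wrist view the plate's front corners are at (288, 282) and (501, 283), the shaft head at (395, 216) and the yellow tip at about (383, 36). The rack's front-left roller is partly in view at (700, 310).

```bash
python3 - <<'E'
from h import *
d=load('w1.png'); g=lambda u,v,z:w(d,u*.7,v*.7,z)
a,b=g(288,282,.124),g(501,283,.124); e=b-a; print(a,b,np.linalg.norm(e),'mid',(a+b)/2,'t',np.arctan2(e[0],-e[1]))
n=g(395,216,.165);k=g(383,36,.158); print('knob',n,'tip',k,'dir',np.arctan2((k-n)[1],(k-n)[0]),np.linalg.norm((k-n)[:2]))
# left/right edge direction
for p,q in(((288,282),(276,0)),((501,283),(518,0))):
  A,B=g(*p,.124),g(*q,.124);print(np.arctan2(*(B-A)[[1,0]]))
to([.458,.140,.15],.08)
E
```

```text
[0.47463196 0.18388308 0.124     ] [0.48660093 0.0398178  0.124     ] 0.14456161803051482 mid [0.48061644 0.11185044 0.124     ] t 0.08288981013966164
knob [0.52865811 0.11559274 0.165     ] tip [0.62494158 0.13062759 0.158     ] dir 0.15490106901984618 0.09745025792368613
0.078709143166735
0.07776029156332992
tool delta [-0.028  -0.0305  0.1723] turn 0.0053 clock 2.4 F [ 0.9  1.1 -1. ]
```

To row units: 0.05 m / 0.4 = 0.125, 0.025 m / 0.4 = 0.0625.

```bash

python3 nudge.py '[{"pos": [-0.09,-0.045,0.1],"aperture": 0.6},{"pos": [0,0,0.125],"aperture": 0.6},{"pos": [0,0,0.125],"aperture": 0.6},{"pos": [0,0,0.125],"aperture": 0.6},{"pos": [0,0,0.1],"aperture": 0.6},{"pos": [0,0,0.0625],"aperture": 0.6},{"aperture": 0.6},{"aperture": 0.6}]'
python3 - <<'E'
from h import *
to([.4517,.128,.064],.08)
E
```

```text
clock: 3.2
position: [0.4561, 0.1251, 0.0734]
ee_rot: [3.139, 0.131, 0.0]
force: [-0.3, 0.1, 0.9]
width: 0.605
gripper_force: 0.0
tool delta [-0.0041 -0.0033  0.0094] turn 0.0037 clock 3.2 F [-0.3  0.1  0.9]
```

To row units: 0.009 m / 0.4 = 0.0225, -0.003 m / 0.4 = -0.0075.

```bash

python3 nudge.py '[{"pos": [0,-0.0075,0.0225],"aperture": 0.6},{"pos": [0.0075,0,0],"aperture": 0.6},{"pos": [0.0075,0,0],"aperture": 0.6},{"aperture": 0.6}]'
python3 nudge.py '[{"pos": [0.005,0,0],"aperture": 0.6},{"pos": [0.005,0,0],"aperture": 0.6},{"aperture": 0.6}]'
python3 nudge.py '[{"pos": [0.005,0,0],"aperture": 0.6},{"pos": [0.005,0,0],"aperture": 0.6},{"aperture": 0.6}]'
```

```text
clock: 3.6
position: [0.463, 0.1289, 0.0641]
ee_rot: [-3.139, -0.13, -0.002]
force: [-0.7, 0.2, -0.6]
width: 0.605
gripper_force: 0.0
clock: 3.9
position: [0.4661, 0.129, 0.0635]
ee_rot: [3.139, 0.13, -0.0]
force: [-1.6, -0.7, -0.5]
width: 0.604
gripper_force: 0.0
clock: 4.2
position: [0.466, 0.1288, 0.0629]
ee_rot: [3.137, 0.13, -0.011]
force: [-14.1, -0.5, 10.5]
width: 0.597
gripper_force: 7.3
```

To row units: -0.003 m / 0.4 = -0.0075, 0.002 m / 0.4 = 0.005.

```bash

python3 nudge.py '[{"pos": [-0.0075,0,-0.0025],"aperture": 0.6},{"pos": [0,0.005,0],"aperture": 0.6},{"pos": [0,0.005,0],"aperture": 0.6},{"pos": [0,0.005,0],"aperture": 0.6},{"aperture": 0.6}]'
python3 nudge.py '[{"pos": [0,0.005,0],"aperture": 0.6},{"pos": [0,0.005,0],"aperture": 0.6},{"aperture": 0.6}]'
```

```text
clock: 4.7
position: [0.4666, 0.1231, 0.0642]
ee_rot: [-3.139, -0.13, 0.002]
force: [-4.2, 1.1, 0.3]
width: 0.599
gripper_force: 2.2
clock: 5.0
position: [0.4669, 0.1192, 0.0642]
ee_rot: [-3.139, -0.13, 0.002]
force: [-4.4, 2.1, -0.5]
width: 0.601
gripper_force: 2.3
```

To row units: 0.001 m / 0.4 = 0.0025.

```bash

python3 nudge.py '[{"pos": [0,0.0025,0],"aperture": 0.6},{"pos": [0,0.0025,0],"aperture": 0.6},{"aperture": 0.6}]'
python3 nudge.py '[{"pos": [0,0.0025,0],"aperture": 0.6},{"pos": [0,0.0025,0],"aperture": 0.6},{"aperture": 0.6}]'
python3 nudge.py '[{"pos": [0,0.0025,0],"aperture": 0.6},{"pos": [0,0.0025,0],"aperture": 0.6},{"aperture": 0.6}]'
```

```text
clock: 5.3
position: [0.467, 0.1176, 0.0642]
ee_rot: [-3.138, -0.131, 0.002]
force: [-5.2, 2.9, 0.5]
width: 0.599
gripper_force: 3.0
clock: 5.6
position: [0.4669, 0.1164, 0.0642]
ee_rot: [-3.138, -0.133, 0.003]
force: [-5.8, 4.7, -0.5]
width: 0.598
gripper_force: 3.9
clock: 5.9
position: [0.4662, 0.1149, 0.0642]
ee_rot: [-3.137, -0.134, 0.004]
force: [-9.7, 6.7, 1.9]
width: 0.603
gripper_force: 5.6
```

To row units: 0.0015 m / 0.4 = 0.0038, -0.001 m / 0.4 = -0.0025.

```bash

python3 nudge.py '[{"pos": [-0.0025,0.0038,0],"aperture": 0.6},{"pos": [-0.0025,0.0038,0],"aperture": 0.6},{"aperture": 0.6}]'
python3 nudge.py '[{"pos": [-0.0025,0.0038,0],"aperture": 0.6},{"pos": [-0.0025,0.0038,0],"aperture": 0.6},{"aperture": 0.6}]'
python3 nudge.py '[{"pos": [-0.0025,0.0038,0],"aperture": 0.6},{"pos": [-0.0025,0.0038,0],"aperture": 0.6},{"aperture": 0.6}]'
```

```text
clock: 6.2
position: [0.4644, 0.1114, 0.0641]
ee_rot: [-3.138, -0.134, 0.005]
force: [-8.7, 6.4, 1.8]
width: 0.604
gripper_force: 5.5
clock: 6.5
position: [0.4628, 0.1079, 0.0641]
ee_rot: [-3.138, -0.133, 0.004]
force: [-8.4, 4.6, 2.5]
width: 0.601
gripper_force: 4.9
clock: 6.8
position: [0.4614, 0.1044, 0.0642]
ee_rot: [-3.138, -0.133, 0.004]
force: [-6.9, 3.4, 1.5]
width: 0.602
gripper_force: 4.0
```

```bash
cat >> h.py <<'E'
def knob(t=.08,cam='top'):
    d=get_image(cam); h=cv2.cvtColor(d['image'],cv2.COLOR_BGR2HSV)
    m=cv2.inRange(h,(22,120,70),(33,255,255)); m[:,:150]=0;m[:,250:]=0;m[:130]=0;m[240:]=0
    n,l,st,c=cv2.connectedComponentsWithStats(m); i=1+st[1:,4].argmax(); v,u=np.nonzero(l==i)
    P=np.array([w(d,a,b,.158)[:2] for a,b in zip(u,v)]); q=P-P.mean(0); D=np.linalg.svd(q)[2][0]
    D*=np.sign(D@(P.mean(0)-[.526,.1155])); return np.arctan2(D[1],D[0])-t, len(u), P.mean(0)
E
python3 -c "
from h import *
print(knob())"
```

```text
(np.float64(0.2867759735279984), 246, array([0.59043317, 0.14145355]))
```

To row units: 0.002 m / 0.4 = 0.005, -0.0006 m / 0.4 = -0.0015.

```bash

python3 nudge.py '[{"pos": [-0.0015,0.005,0],"aperture": 0.6},{"pos": [-0.0015,0.005,0],"aperture": 0.6},{"pos": [-0.0013,0.005,0],"aperture": 0.6},{"pos": [-0.001,0.005,0],"aperture": 0.6},{"aperture": 0.6}]'
python3 -c "
from h import *
print(knob())"
```

```text
clock: 7.35
position: [0.4594, 0.0959, 0.0641]
ee_rot: [3.139, 0.133, -0.006]
force: [-9.7, 3.2, 3.9]
width: 0.599
gripper_force: 4.9
(np.float64(0.4175569833583364), 317, array([0.5758175 , 0.14526671]))
```

To row units: -0.012 m / 0.4 = -0.03, -0.008 m / 0.4 = -0.02.

```bash

python3 nudge.py '[{"pos": [-0.02,0,0],"aperture": 0.6},{"pos": [0,-0.03,0],"aperture": 0.6},{"pos": [0,-0.03,0],"aperture": 0.6},{"pos": [0.015,0,0],"aperture": 0.6},{"pos": [0.015,0,0],"aperture": 0.6},{"pos": [0.0025,0,0],"aperture": 0.6},{"aperture": 0.6}]'
python3 nudge.py '[{"pos": [0,0.01,0],"aperture": 0.6},{"pos": [0,0.01,0],"aperture": 0.6},{"pos": [0,0.01,0],"aperture": 0.6},{"aperture": 0.6}]'
python3 -c "
from h import *
print(knob())"
```

```text
clock: 8.1
position: [0.4651, 0.1196, 0.0644]
ee_rot: [3.139, 0.129, 0.0]
force: [-0.1, -0.2, -0.2]
width: 0.599
gripper_force: 0.0
clock: 8.5
position: [0.4651, 0.1074, 0.0644]
ee_rot: [3.139, 0.129, -0.001]
force: [-0.7, 0.0, -0.1]
width: 0.601
gripper_force: 0.2
(np.float64(0.474761250436382), 241, array([0.58236746, 0.15330741]))
```

To row units: 0.005 m / 0.4 = 0.0125.

```bash

python3 nudge.py '[{"pos": [0,0.0125,0],"aperture": 0.6},{"pos": [0,0.0125,0],"aperture": 0.6},{"pos": [0,0.0125,0],"aperture": 0.6},{"pos": [0,0.0125,0],"aperture": 0.6},{"pos": [0,0.0125,0],"aperture": 0.6},{"pos": [0,0.0125,0],"aperture": 0.6},{"aperture": 0.6}]'
python3 -c "
from h import *
print(knob())"
python3 nudge.py '[{"pos": [0,0.0125,0],"aperture": 0.6},{"pos": [0,0.0125,0],"aperture": 0.6},{"pos": [0,0.0125,0],"aperture": 0.6},{"aperture": 0.6}]'
python3 -c "
from h import *
print(knob())"
```

```text
clock: 9.25
position: [0.4685, 0.0767, 0.0645]
ee_rot: [3.138, 0.127, 0.001]
force: [-0.4, 0.2, 0.1]
width: 0.598
gripper_force: 0.1
(np.float64(1.0888754552545765), 215, array([0.5545343 , 0.17842138]))
clock: 9.7
position: [0.4694, 0.062, 0.0645]
ee_rot: [3.138, 0.128, -0.0]
force: [-0.5, 0.4, 0.1]
width: 0.601
gripper_force: 0.1
(np.float64(1.346004587716043), 257, array([0.53587815, 0.1706154 ]))
```

To row units: 0.003 m / 0.4 = 0.0075, 0.0015 m / 0.4 = 0.0038.

```bash

python3 nudge.py '[{"pos": [0.0038,0.0075,0],"aperture": 0.6},{"pos": [0,0.0075,0],"aperture": 0.6},{"pos": [0,0.0075,0],"aperture": 0.6},{"aperture": 0.6}]'
python3 -c "
from h import *
print(knob())"
python3 nudge.py '[{"pos": [0.0013,0.0075,0],"aperture": 0.6},{"pos": [0,0.0075,0],"aperture": 0.6},{"aperture": 0.6}]'
python3 -c "
from h import *
print(knob())"
```

```text
clock: 10.15
position: [0.4717, 0.0538, 0.0645]
ee_rot: [3.139, 0.129, 0.0]
force: [0.0, 2.0, 0.3]
width: 0.595
gripper_force: 0.4
(np.float64(1.4914385289273446), 271, array([0.52870771, 0.1674846 ]))
clock: 10.5
position: [0.4725, 0.0477, 0.0644]
ee_rot: [3.139, 0.129, -0.0]
force: [-0.1, 0.8, 0.6]
width: 0.602
gripper_force: 0.5
(np.float64(1.5512209901390475), 282, array([0.52495103, 0.16597133]))
```

To row units: 0.002 m / 0.4 = 0.005, 0.001 m / 0.4 = 0.0025.

```bash

python3 nudge.py '[{"pos": [0.0025,0.005,0],"aperture": 0.6},{"pos": [0.0025,0.005,0],"aperture": 0.6},{"aperture": 0.6}]'
python3 -c "
from h import *
print(knob())"
python3 nudge.py '[{"pos": [0.0025,0.005,0],"aperture": 0.6},{"pos": [0.0013,0.005,0],"aperture": 0.6},{"aperture": 0.6}]'
python3 -c "
from h import *
print(knob())"
```

```text
clock: 10.85
position: [0.4731, 0.0444, 0.064]
ee_rot: [3.138, 0.131, -0.005]
force: [-5.6, 2.1, 0.5]
width: 0.6
gripper_force: 2.7
(np.float64(1.5853497790644975), 283, array([0.52375257, 0.1658843 ]))
clock: 11.2
position: [0.4733, 0.041, 0.0635]
ee_rot: [3.138, 0.133, -0.009]
force: [-9.8, 6.0, 1.4]
width: 0.601
gripper_force: 4.8
(np.float64(1.5765921252589719), 286, array([0.52366965, 0.16547404]))
```

Careful with the scale: shifts go in shares of 0.4 m and turns go in shares of pi rad. That gives: -0.05 m / 0.4 = -0.125, -0.04 m / 0.4 = -0.1.

```bash

python3 nudge.py '[{"pos": [-0.025,-0.01,0],"aperture": 0.65},{"pos": [-0.05,0,0],"aperture": 0.65},{"pos": [0,0,-0.125],"aperture": 0.65},{"pos": [0,0,-0.1],"aperture": 0.65}]' | head -2
python3 - <<'E'
from h import *
print(knob())
d=load('top0.png')
print('base near',w(d,245,131,0),'centre',w(d,245,92,0))
for z in(.2,.25,.3,.35): print(z,'rim near',w(d,235,104,z),'c',w(d,235,40,z))
s=load('scene0.png')
for z in(.2,.25,.3,.35): print(z,'rim near scene',w(s,150,185,z),w(s,145,95,z))
to([.442,-.137,.15],.0)
E
```

```text
clock: 11.65
position: [0.4452, 0.042, 0.1555]
(np.float64(1.5667554740153948), 290, array([0.5236183 , 0.16424403]))
base near [0.72998295 0.02179681 0.        ] centre [0.82918694 0.02476002 0.        ]
0.2 rim near [0.73539746 0.02615248 0.2       ] c [0.86557066 0.03018957 0.2       ]
0.25 rim near [0.71978305 0.02044544 0.25      ] c [0.84143463 0.02421825 0.25      ]
0.3 rim near [0.70416863 0.01473841 0.3       ] c [0.81729859 0.01824693 0.3       ]
0.35 rim near [0.68855422 0.00903137 0.35      ] c [0.79316256 0.01227561 0.35      ]
0.2 rim near scene [0.75716724 0.09995384 0.2       ] [ 0.97122412 -0.11117997  0.2       ]
0.25 rim near scene [0.71546905 0.12556458 0.25      ] [ 0.91207618 -0.06835776  0.25      ]
0.3 rim near scene [0.67377086 0.15117532 0.3       ] [ 0.85292824 -0.02553555  0.3       ]
0.35 rim near scene [0.63207268 0.17678606 0.35      ] [0.7937803  0.01728665 0.35      ]
tool delta [-0.0219  0.1789  0.0114] turn 0.0834 clock 11.7 F [2.3 1.3 4.9]
```

To row units: 0.049 m / 0.4 = 0.1225, 0.045 m / 0.4 = 0.1125, 0.083 rad / 3.1416 = 0.0264.

```bash

python3 nudge.py '[{"pos": [-0.0125,0.1,0],"aperture": 0.65},{"pos": [-0.0125,0.1125,0],"aperture": 0.65},{"pos": [-0.015,0.1125,0],"aperture": 0.65},{"pos": [-0.015,0.1225,0],"aperture": 0.65},{"rz": 0.0264,"aperture": 0.65},{"aperture": 0.65},{"aperture": 0.65}]'
python3 - <<'E'
from h import *
s=observe(); to([.442,-.137,.10],.0)
d=shot('wrist','w2.png'); M=np.eye(4);M[:3,:3]=R.from_rotvec(s['ee_rot']).as_matrix();M[:3,3]=s['position']
d.pop('image');d['cam_to_world']=M@np.array(d['mount']);np.save('pics/w2.png.npy',d,allow_pickle=True)
E
```

```text
clock: 12.4
position: [0.4394, -0.1374, 0.1546]
ee_rot: [3.141, 0.004, 0.001]
force: [-0.2, 1.1, -0.2]
width: 0.649
gripper_force: 0.0
tool delta [ 0.0026 -0.0004  0.0546] turn 0.0024 clock 12.4 F [-0.2  1.1 -0.2]
```

View pics/w2.png

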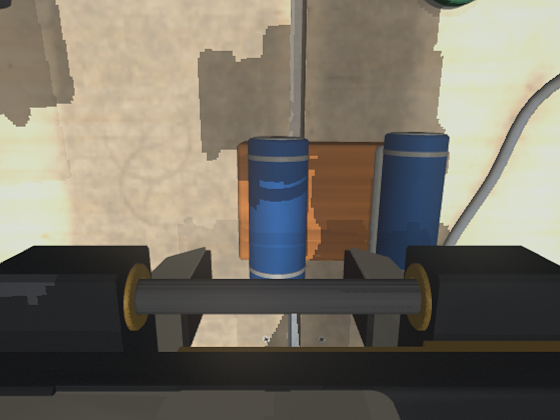

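The left roller (column 278) is centred between the fingers (207 and 347) and aligned with them, and the right roller is at column 413. I'll descend, grip and lift.

To row units: 0.03 m / 0.4 = 0.075, 0.0026 m / 0.4 = 0.0065.

```bash

python3 nudge.py '[{"pos": [0.0065,0,0.075],"aperture": 0.65},{"pos": [0,0,0.075],"aperture": 0.65},{"pos": [0,0,0.0625],"aperture": 0.65},{"pos": [0,0,0.0413],"aperture": 0.65},{"aperture": 0.4},{"aperture": 0.3},{"aperture": 0.3},{"aperture": 0.3}]' 20
python3 nudge.py '[{"pos": [0,0,-0.025],"aperture": 0.3},{"pos": [0,0,-0.05],"aperture": 0.3},{"pos": [0,0,-0.05],"aperture": 0.3},{"aperture": 0.3},{"aperture": 0.3},{"aperture": 0.3}]'
```

```text
clock: 13.25
position: [0.4428, -0.1376, 0.054]
ee_rot: [3.142, 0.001, 0.003]
force: [1.2, 3.2, 1.3]
width: 0.429
gripper_force: 20.0
clock: 13.85
position: [0.4414, -0.1383, 0.1027]
ee_rot: [3.141, -0.001, -0.001]
force: [-0.4, 0.0, -2.5]
width: 0.43
gripper_force: 20.0
```

```bash

for i in 1 2 3 4 5; do python3 nudge.py '[{"aperture": 0.3}]' | grep force; done
```

```text
force: [-0.6, -0.0, -2.0]
gripper_force: 20.0
force: [-0.3, 0.1, -0.6]
gripper_force: 20.0
force: [1.2, -0.1, -2.4]
gripper_force: 20.0
force: [0.5, 0.0, -0.9]
gripper_force: 20.0
force: [-0.2, 0.4, -1.5]
gripper_force: 20.0
```

The mean is about -1.5 N, so this one is the hollow roller. It goes back in its cradle and I'll take the right one.

```bash

python3 nudge.py '[{"pos": [0,0,0.05],"aperture": 0.3},{"pos": [0,0,0.045],"aperture": 0.3},{"pos": [0,0,0.025],"aperture": 0.3},{"pos": [0,0,0.0025],"aperture": 0.3},{"aperture": 0.3},{"aperture": 0.65},{"aperture": 0.65},{"aperture": 0.65}]'
python3 nudge.py '[{"pos": [0,0,-0.05],"aperture": 0.65},{"pos": [0,0,-0.1],"aperture": 0.65},{"pos": [0,0,-0.075],"aperture": 0.65},{"pos": [0.0025,0.1125,0],"aperture": 0.65},{"pos": [0.0025,0.1125,0],"aperture": 0.65},{"aperture": 0.65},{"aperture": 0.65}]'
python3 - <<'E'
from h import *
s=observe(); to([.4445,-.227,.053],.0)
d=shot('wrist','w3.png')
E
```

```text
clock: 15.15
position: [0.4423, -0.1383, 0.0544]
ee_rot: [3.141, -0.001, 0.001]
force: [-0.2, -0.1, -0.4]
width: 0.628
gripper_force: 0.0
clock: 15.85
position: [0.4436, -0.229, 0.144]
ee_rot: [3.142, -0.005, 0.0]
force: [0.6, 0.7, -0.5]
width: 0.646
gripper_force: 0.0
tool delta [ 0.0009 -0.0021  0.091 ] turn -0.0031 clock 15.85 F [ 0.6  0.7 -0.5]
```

View pics/w3.png

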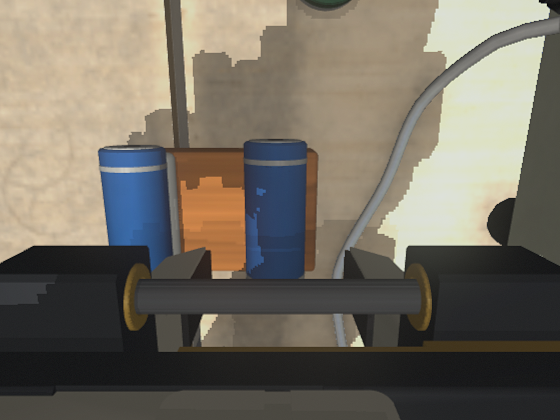

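The hollow roller is back in the left cradle (column 135). The right one (column 275) is centred between the fingers.

To row units: 0.03 m / 0.4 = 0.075, -0.001 m / 0.4 = -0.0025.

```bash

python3 nudge.py '[{"pos": [0.0025,-0.0025,0.075],"aperture": 0.65},{"pos": [0,0,0.075],"aperture": 0.65},{"pos": [0,0,0.05],"aperture": 0.65},{"pos": [0,0,0.025],"aperture": 0.65},{"aperture": 0.4},{"aperture": 0.3},{"aperture": 0.3},{"aperture": 0.3}]' 30
python3 nudge.py '[{"pos": [0,0,-0.025],"aperture": 0.3},{"pos": [0,0,-0.05],"aperture": 0.3},{"pos": [0,0,-0.05],"aperture": 0.3},{"aperture": 0.3},{"aperture": 0.3},{"aperture": 0.3}]'
for i in 1 2 3; do python3 nudge.py '[{"aperture": 0.3}]' | grep ^force; done
python3 - <<'E'
from h import *
to([.5995,.1217,.25],.08)
E
```

```text
clock: 16.7
position: [0.4458, -0.2275, 0.055]
ee_rot: [3.141, -0.001, 0.003]
force: [-0.5, -0.8, 3.7]
width: 0.424
gripper_force: 30.0
clock: 17.3
position: [0.4441, -0.2269, 0.1032]
ee_rot: [-3.141, 0.001, 0.002]
force: [0.9, -0.9, -5.4]
width: 0.427
gripper_force: 30.0
force: [-0.7, -0.8, -4.9]
force: [0.1, 0.3, -3.4]
force: [0.1, 0.5, -4.1]
tool delta [ 0.1547 -0.3487 -0.1464] turn -0.0802 clock 17.6 F [ 0.1  0.5 -4.1]
```

To row units: -0.045 m / 0.4 = -0.1125, -0.04 m / 0.4 = -0.1.

```bash

python3 nudge.py '[{"pos": [0,0,-0.1],"aperture": 0.3},{"pos": [0,0,-0.1125],"aperture": 0.3},{"pos": [0.025,-0.075,-0.075],"aperture": 0.3},{"pos": [0.05,-0.1,-0.075],"aperture": 0.3},{"pos": [0.05,-0.1,0],"aperture": 0.3},{"pos": [0.05,-0.1,0],"aperture": 0.3},{"pos": [0.05,-0.1,0],"aperture": 0.3},{"pos": [0.05,-0.1,0],"aperture": 0.3},{"pos": [0.05,-0.1,0],"aperture": 0.3},{"pos": [0.0375,-0.1,0],"aperture": 0.3}]'
python3 nudge.py '[{"pos": [0.025,-0.075,0],"aperture": 0.3},{"pos": [0,-0.025,0],"aperture": 0.3},{"rz": -0.0127,"aperture": 0.3},{"rz": -0.0127,"aperture": 0.3},{"aperture": 0.3},{"aperture": 0.3}]'
python3 - <<'E'
from h import *
to([.5995,.1217,.18],.08)
s=observe()
d=shot('wrist','w4.png');M=np.eye(4);M[:3,:3]=R.from_rotvec(s['ee_rot']).as_matrix();M[:3,3]=s['position']
d.pop('image');d['cam_to_world']=M@np.array(d['mount']);np.save('pics/w4.png.npy',d,allow_pickle=True)
shot('scene','s4.png')
o=np.zeros((420,800,3),np.uint8);o[:,:560]=cv2.imread('pics/w4.png');o[:240,560:]=cv2.resize(cv2.imread('pics/s4.png')[190:310,150:270],None,fx=2,fy=2)
cv2.imwrite('pics/c4.png',o)
E
```

```text
clock: 18.6
position: [0.5893, 0.0815, 0.2463]
ee_rot: [3.141, -0.001, -0.001]
force: [0.6, -0.3, -4.9]
width: 0.429
gripper_force: 30.0
clock: 19.2
position: [0.5984, 0.1193, 0.2465]
ee_rot: [3.139, 0.122, -0.001]
force: [0.5, -0.6, -3.9]
width: 0.427
gripper_force: 30.0
tool delta [ 0.0013 -0.0024  0.0665] turn -0.0022 clock 19.2 F [ 0.5 -0.6 -3.9]
```

View pics/c4.png

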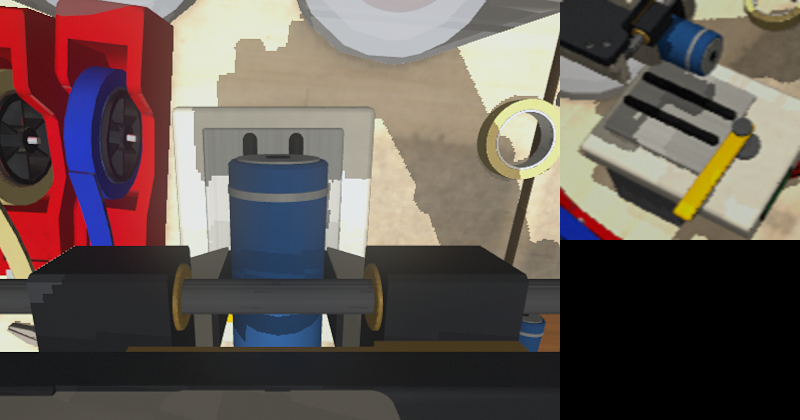

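The yellow stop now points left, clear of the pan. In the wrist view the bars' back ends are at (250, 134) and (297, 134), and the roller end is at (278, 157). I'll measure the offset.

```bash
python3 - <<'E'
from h import *
d=load('w4.png'); o=np.array([.478,.112]);t=.08;M=np.array([[np.cos(t),-np.sin(t)],[np.sin(t),np.cos(t)]])
for n,u,v,z in(('bar',250,134,.143),('bar',297,134,.143),('pl',174,108,.124),('pl',375,108,.124),('pan',203,129,.137),('pan',343,129,.137)):
    p=w(d,u,v,z)[:2]; print(n,p,M.T@(p-o))
E
```

```text
bar [0.65269759 0.14136401] [0.17648548 0.01530919]
bar [0.65523444 0.10938906] [ 0.17645894 -0.01676623]
pl [0.66579324 0.19831439] [0.19409041 0.07103089]
pl [0.67723925 0.05405123] [ 0.19397107 -0.07368557]
pan [0.65323719 0.17458162] [0.17967792 0.04837744]
pan [0.66094253 0.07746257] [ 0.17959738 -0.04904676]
```

To row units: 0.03 m / 0.4 = 0.075, 0.002 m / 0.4 = 0.005.

```bash

python3 nudge.py '[{"pos": [0.005,-0.0043,0.05],"aperture": 0.3},{"pos": [0,0,0.075],"aperture": 0.3},{"pos": [0,0,0.0625],"aperture": 0.3},{"pos": [0,0,0.025],"aperture": 0.3},{"pos": [0,0,0.0075],"aperture": 0.3},{"aperture": 0.3},{"aperture": 0.3}]'
python3 nudge.py '[{"pos": [0,0,0.005],"aperture": 0.3},{"pos": [0,0,0.005],"aperture": 0.3},{"pos": [0,0,0.005],"aperture": 0.3},{"aperture": 0.3}]'
python3 nudge.py '[{"pos": [0,0,0.005],"aperture": 0.3},{"pos": [0,0,0.005],"aperture": 0.3},{"aperture": 0.3},{"aperture": 0.3}]'
```

```text
clock: 20.0
position: [0.6013, 0.1222, 0.1602]
ee_rot: [-3.139, -0.125, -0.003]
force: [-0.8, -0.7, -4.2]
width: 0.425
gripper_force: 30.0
clock: 20.4
position: [0.6003, 0.1218, 0.1526]
ee_rot: [3.139, 0.125, -0.0]
force: [0.0, -0.5, -4.0]
width: 0.427
gripper_force: 30.0
clock: 20.8
position: [0.6006, 0.122, 0.1489]
ee_rot: [-3.139, -0.125, -0.0]
force: [0.3, 0.4, -2.5]
width: 0.425
gripper_force: 30.0
```

To row units: 0.002 m / 0.4 = 0.005.

```bash

python3 nudge.py '[{"pos": [0,0,0.005],"aperture": 0.3},{"pos": [0,0,0.005],"aperture": 0.3},{"aperture": 0.3},{"aperture": 0.3}]' | grep -E '^(pos|force)'
for i in 1 2; do python3 nudge.py '[{"pos": [0,0,0.0025],"aperture": 0.3},{"aperture": 0.3}]'| grep -E '^(pos|force)'; done
```

```text
position: [0.6006, 0.1221, 0.145]
force: [1.2, 1.0, -0.9]
position: [0.6006, 0.1221, 0.1439]
force: [0.7, 1.4, 0.0]
position: [0.6006, 0.1221, 0.1429]
force: [1.6, 2.4, -0.2]
```

```bash

python3 nudge.py '[{"aperture": 0.3},{"aperture": 0.44},{"aperture": 0.46},{"aperture": 0.5},{"aperture": 0.6},{"aperture": 0.65},{"aperture": 0.65},{"aperture": 0.65}]' 5
python3 nudge.py '[{"pos": [0,0,-0.025],"aperture": 0.65},{"pos": [0,0,-0.075],"aperture": 0.65},{"pos": [0,0,-0.1],"aperture": 0.65},{"pos": [0,0,-0.1],"aperture": 0.65},{"pos": [-0.1,0.075,-0.05],"aperture": 0.65},{"pos": [-0.1,0.1,0],"aperture": 0.65},{"pos": [-0.1,0.1,0],"aperture": 0.65},{"pos": [-0.1,0.1,0],"aperture": 0.65},{"pos": [0,0.1,0],"aperture": 0.65},{"aperture": 0.65}]'
python3 - <<'E'
from h import *
shot('scene','s5.png');shot('top','t5.png'); print(knob())
o=np.zeros((600,800,3),np.uint8);o[:600,:400]=cv2.resize(cv2.imread('pics/s5.png')[165:315,155:255],(400,600));o[:440,400:]=cv2.resize(cv2.imread('pics/t5.png')[130:240+0,150:250],(400,440))
o[440:,400:]=cv2.resize(cv2.imread('pics/t5.png')[190:290,130:380],(400,160))
cv2.imwrite('pics/c5.png',o)
E
```

```text
clock: 22.4
position: [0.6004, 0.1217, 0.1428]
ee_rot: [3.139, 0.125, -0.0]
force: [0.1, -0.3, -0.6]
width: 0.645
gripper_force: 0.0
clock: 23.4
position: [0.4708, -0.069, 0.2822]
ee_rot: [3.136, 0.112, 0.001]
force: [-0.8, -0.1, 0.3]
width: 0.651
gripper_force: 0.0
(np.float64(1.5592716517603809), 286, array([0.52355638, 0.1645276 ]))
```

View pics/c5.png

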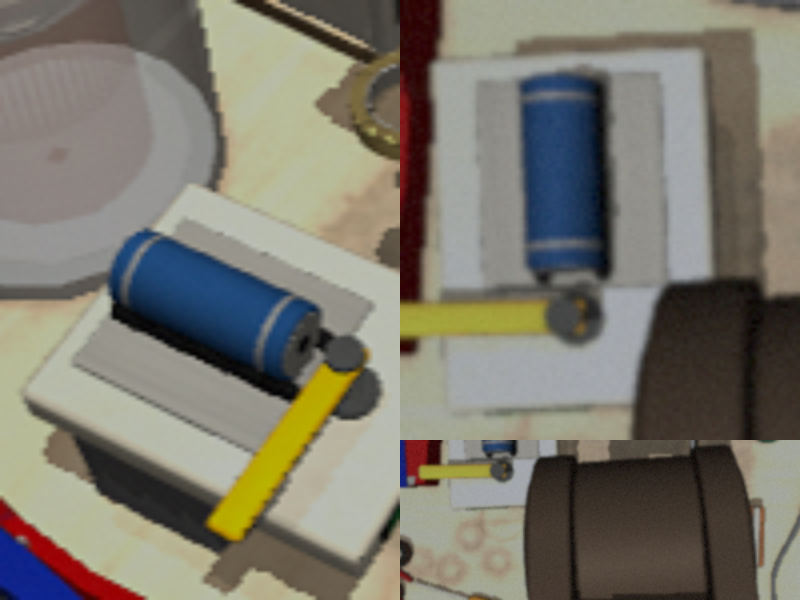

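The roller lies in the pan's cradle, centred, at (560, 170) in the crop, and the yellow arm is parallel to the front edge, off the pan. The hollow roller was last seen in the rack's left cradle.

```bash
python3 -c "
from h import *
print(arm.sign_off())"
```

```text
the job is handed in; nothing more can be done
None
```

I've handed the job in at about 23 s on the robot's clock: the knob is turned to about 1.57 rad by camera, with contact at the 1.6 stop not confirmed, and the yellow arm is off the pan. The solid roller (about 0.45 kg by lifting) lies in the middle of the pan's cradle, and the hollow one (about 0.15 kg) is back in the rack's left cradle.

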